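Check-weigh the jar that fell over on the turntable

ROBOT

A 7-joint arm with a two-finger parallel gripper is mounted at the origin on the work surface. World frame = base frame: x ahead of the robot, y to its left, z up, the work surface at z = 0. Lengths are in m, angles in rad, forces in N, time in s.
With the tool pointing down it reaches from about 0.425 to 0.95 m from the base axis. Payload 4.7 kg.
Tool frame: the origin (TCP) lies on the centre line of the jaws, within the pads' length; the fingertips stand robot.nose_length ahead of it and the grasp point (between the pads) lies 8 mm behind it (robot.nose_length is the distance from the TCP to the fingertips, in m); z points along the fingers, y is the line along which they close (so a half turn about z gives the same grasp; the last joint's range is limited). The gripper opens to 85 mm and grips with 20 to 120 N. Pads are 22 mm wide; open, the fingers measure 114 mm over their backs; the gripper's body (76 mm by 85 mm) begins 54 mm behind the grasp point. The pads swing forward as they close: fully open they stand 13 mm farther back than shut.
Start: joints at [1.079, 0.469, -0.049, 1.532, 0.024, 1.141, -0.082], TCP at [0.301, -0.604, 0.209] pointing down, gripper open.
Joint ranges: [-2.59, 2.59], [-0.33, 1.99], [-1.39, 1.29], [0.1, 2.45], [-1.04, 4.18], [0.21, 1.99], [-2.66, 2.66]. Speed limits (rad/s): [2.57, 2.57, 3.14, 3.14, 3.14, 3.14, 3.14].

INTERFACE

Orientations are given as [roll, pitch, yaw] about the fixed x, y, z axes, in that order (R = Rz(yaw) Ry(pitch) Rx(roll)).
In Python, from plant import robot gives the robot as it stands. Calls block until the motion is done:
- robot.goto(position, orientation): joint-space move of the TCP to a pose.
- robot.move_straight(position, vel=0.15, attitude=None, contact_N=None): straight line of the TCP; attitude=None keeps the orientation; vel is the mean speed in m/s. With contact_N (N) it stops when the force on the tool has changed by that much, and returns True; else False.
- robot.move_joints(angles): joint-space move.
- robot.grip(opening, strength=None): opening from 0.0 (shut) to 1.0 (fully open); strength is the grip in N (None keeps the last); returns when the fingers have stopped.
- robot.sleep(seconds).
- robot.inverse_kinematics(position, orientation): joint angles nearest the present ones, or None.
- robot.sense(): the state.
- robot.grab_frame(name): name is "side" or "top"; returns a dict with "image" (400x640x3 uint8, red, green, blue), "range_z" (400x640 float32, m along the optical axis (not along the pixel's ray), 0 where there is no reading), "fx", "fy", "cx", "cy" (pixels), "R" (3x3) and "t" (3): a world point X has camera coordinates R X + t. Camera axes: x right, y down, z forward; pixel columns grow to the right and rows downward; lengths in m; the calibration is good to about 2 mm. A picture is of the moment at which its call begins.
A pose or a line that the arm cannot do raises robot.IKError and nothing moves.
- robot.close_job(): hands the job in; it is judged then, once.
The state is a dict: "t": time; "joint_pos": joint angles; "joint_velocities": joint speeds; "effort": joint torques, N m; "tcp_pos": TCP position; "tcp_rot": TCP orientation; "wrist_force": force on the tool from outside, world axes, zero at the start; "torque": the same for the moment, N m; "opening": opening from 0.0 (shut) to 1.0 (fully open); "gripper_force": force on a finger pad.
Only numpy, scipy, OpenCV 4.12 (cv2) and the standard library are available. Lean on these libraries where they do the work, as an engineer would, in place of code of your own. Each camera call takes 0.05 s, during which the arm holds its last target. There are 200 camera calls.

TASK

One of the square jars on the free-turning turntable has fallen on its side. Lift it off without sending the turntable spinning or upsetting the jars that stand on it, and set it gently upright, lid up, on the pan of the scale, with one flat side pushed flush and square against the raised stop at the pan's far edge. Let go of it there, and leave everything else on the table as it is.

Things in the scene. Friction and masses are not known exactly. Their poses are not given: they have to be found in the camera images.
- fallen_jar: The fallen jar, lying on a flat side on the platter: square body 56 x 56 mm, 84 mm high, reddish-brown filling, round white lid (50 mm across, 14 mm high); 98 mm in all, about 0.3 kg. Origin: centre of its underside; z runs from there to the lid, x and y are square to the flat sides. As it lies, z is level and the lid points roughly towards the robot.
- jar_mid (a point): Point on the fallen jar's axis 42 mm above its underside, the middle of the square body; axes as the jar's.
- jar_a: Square jar of the same make standing upright on the far half of the platter (56 x 56 mm, 98 mm tall with its lid). Origin: centre of its underside, z up its axis. It must stay standing.
- jar_b: Square jar of the same make standing upright on the far half of the platter (56 x 56 mm, 98 mm tall with its lid). Origin: centre of its underside, z up its axis. It must stay standing.
- turntable: Fixed foot of the turntable. Origin: on its axis, at the table. The white platter, 300 mm across and 14 mm thick, turns on it with almost no friction; its upper face is 50 mm above the table.
- platter_top (a point): Centre of the platter's upper face, on the turntable's axis; does not turn.
- platter (a joint): Angle of the platter, rad, anticlockwise from above positive; free to turn, no motor or brake.
- scale: Housing of the bench scale, 170 x 200 mm with a sloping display on the side towards the robot. Origin: at the table, 5 mm beyond its middle, 70 mm short of the stop's face; x points away from the robot towards the stop, z up.
- stop (a point): Midway along the foot of the stop's inner face, level with the pan's upper face (60 mm above the table). x points into the stop, away from the robot, y along it, z up. The stop: an upright steel plate 4 mm thick, 180 mm long, 44 mm high. The steel pan reaches 160 mm from it towards the robot, 100 mm to either side, and sinks up to 6 mm under load (2.5 N per mm).
- tubs_a: Stack of three round lidded tubs, 96 mm across, 150 mm tall, at the back. Origin: centre of underside.
- tub_b: Single round lidded tub, 96 mm across, 50 mm tall, near the robot. Origin: centre of underside.
- bowl: Steel bowl, 170 mm across, 70 mm tall. Origin: centre of underside.
- bottle: Sauce bottle, 56 mm across, 170 mm tall, to the robot's right. Origin: centre of underside.
- ladle: Long spoon, 220 mm, lying on the table. Origin: underside, middle.
- lids: Stack of round lids, 94 mm across, 30 mm tall, on the table. Origin: centre of underside.
There are look-alikes about, which are no part of the job. What is shaped like the fallen_jar but blue or yellow is not meant.

How it is judged:
By the outcome, as a careful person would: the job done as asked, in the order asked, and still so for the second after the job is handed in, with the robot touching nothing.
It also fails if it takes over 59 s, if anything falls off the work surface, if the arm or the gripper's body presses on something with over 40 N, if the wrist force passes 120 N, or if a joint passes its speed limit or range.

## Working session

There is one attempt and no reset: what is moved stays moved. The work goes in short steps, each a Python script; the robot and the scene stay as the last script left them, time stands still between calls to the robot, and variables do not carry over. Pictures are saved under pics/ and viewed, at most 10 in all, crops included, and the job is handed in when it is done.

```bash
mkdir -p pics; ls; python3 - <<'E'
from plant import robot
import cv2,numpy as np
for n in("top","side"):
    f=robot.grab_frame(n); np.savez(f"pics/{n}0.npz",**f)
    cv2.imwrite(f"pics/{n}0.png",f["image"][:,:,::-1])
    R=np.array(f["R"]);print(n,f["fx"],f["cx"],f["cy"],"cam",-R.T@np.array(f["t"]),"axis",R[2])
s=robot.sense();print(robot.nose_length,s["t"],s["tcp_pos"],s["tcp_rot"],s["wrist_force"])
E
```

```text
pics
top 455.37915882928195 317.5159008938999 192.17559312302686 cam [0.38779014 0.01758709 1.41110496] axis [ 0.14007214 -0.00211809 -0.99013904]
side 397.7274503332728 318.1510484003624 209.76941023925542 cam [0.19818771 0.75999347 0.89706628] axis [ 0.30029144 -0.65226324 -0.6959725 ]
0.011 0.1 [ 0.30111494 -0.60347808  0.20756515] [-3.13980418e+00  4.48374626e-05  4.62776439e-01] [-0.38369746  0.10918126 -0.39821063]
```

View pics/top0.png

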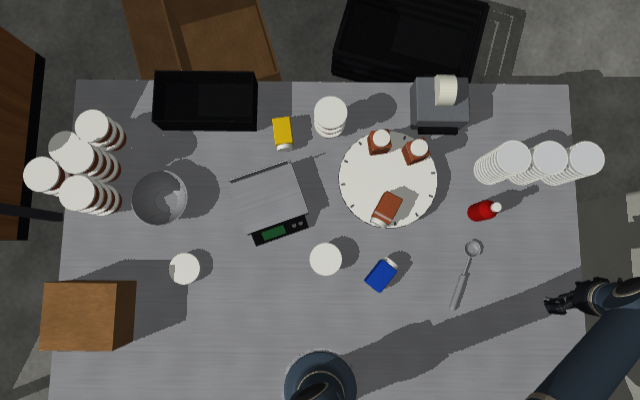

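View pics/side0.png

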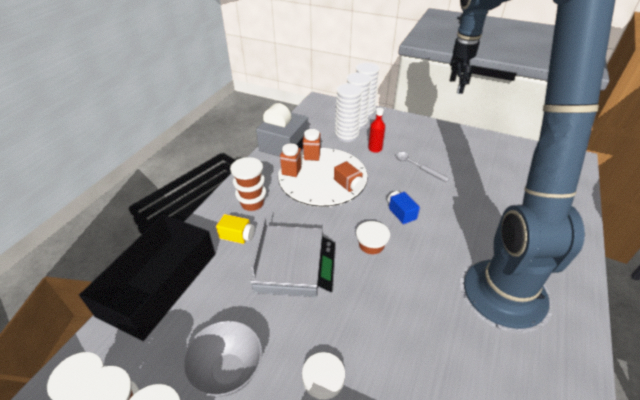

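The top view has +x up. The fallen jar is at about (387,208) with its lid at about (378,222), the standing jars are at (379,142) and (416,150), and the scale is at (270,200) with its stop along (232,181)-(290,163). The side view agrees. Next I'll measure with rays and range, using zoomed crops.

```bash
cat > h.py <<'E'
import numpy as np,cv2
def load(p): return dict(np.load(p))
def world(f):
    v,u=np.mgrid[0:400,0:640]; z=f["range_z"]
    c=np.stack([(u-f["cx"])/f["fx"]*z,(v-f["cy"])/f["fy"]*z,z],-1)
    return (c-f["t"])@f["R"]          # R^T (c-t)
def cast(f,uv,h):
    uv=np.atleast_2d(uv).astype(float); R,t=np.array(f["R"]),np.array(f["t"]); C=-R.T@t
    d=np.c_[(uv[:,0]-f["cx"])/f["fx"],(uv[:,1]-f["cy"])/f["fy"],np.ones(len(uv))]@R
    return C+d*((h-C[2])/d[:,2])[:,None]
def brown(f):
    h=cv2.cvtColor(f["image"],cv2.COLOR_RGB2HSV)
    return ((h[...,0]<14)|(h[...,0]>174))&(h[...,1]>110)&(h[...,2]>35)
E
python3 - <<'E'
from h import *
for n in("top","side"):
    f=load(f"pics/{n}0.npz"); W=world(f); m=brown(f)
    k,l,st,ce=cv2.connectedComponentsWithStats(m.astype(np.uint8))
    for i in range(1,k):
        if st[i,4]<60: continue
        P=W[l==i]; print(n,st[i],ce[i].round(1),np.median(P,0).round(3),"z",np.percentile(P[:,2],[5,50,95]).round(3))
        if 0.45<np.median(P[:,0])<0.68 and -0.3<np.median(P[:,1])<-.05:
            q=np.array(np.nonzero((l==i)&(W[...,2]>.100)&(W[...,2]<.112))).T[:,::-1].astype(np.float32)
            C=cast(f,q,.106)[:,:2].astype(np.float32)
            (c,s,a)=cv2.minAreaRect(C);print("   rect",c,s,a,len(q))
f=load("pics/top0.npz");W=world(f)
# platter, scale heights
for u,v in[(360,190),(410,190),(270,195),(300,190),(245,180),(260,174),(288,164)]: print(u,v,W[v,u].round(3))
a=cv2.resize(f["image"][150:250,215:345],None,fx=6,fy=6,interpolation=cv2.INTER_CUBIC);cv2.imwrite("pics/c1.png",a[:,:,::-1])
b=cv2.resize(f["image"][125:235,330:445],None,fx=5,fy=5,interpolation=cv2.INTER_CUBIC);cv2.imwrite("pics/c2.png",b[:,:,::-1])
E
```

```text
top [ 5 33 16 25 74] [12.1 43.4] [ 1.314  1.378 -0.508] z [-0.546 -0.508 -0.463]
top [ 0 40 12 21 71] [ 5.9 49.2] [ 1.271  1.378 -0.474] z [-0.499 -0.474 -0.437]
top [  0  70  33  26 237] [15.5 80.3] [ 1.167  1.378 -0.553] z [-0.649 -0.553 -0.468]
top [ 0 93 13 26 92] [  4.9 106.6] [ 1.016  1.378 -0.503] z [-0.542 -0.503 -0.465]
top [  0 117  28  33 270] [ 13.9 134.3] [ 0.911  1.378 -0.584] z [-0.657 -0.584 -0.506]
top [367 131  24  24 236] [376.4 145.6] [ 0.702 -0.147  0.121] z [0.071 0.121 0.136]
top [402 141  28  24 237] [411.6 154.5] [ 0.682 -0.252  0.117] z [0.067 0.117 0.136]
top [  0 145  25  17  78] [ 11.  152.6] [ 0.837  1.378 -0.565] z [-0.645 -0.565 -0.514]
top [ 85 152  14  21  76] [ 93.6 163.3] [0.637 0.636 0.167] z [0.154 0.167 0.179]
top [ 52 167  13  23  88] [ 60.2 178.6] [0.594 0.725 0.169] z [0.156 0.169 0.181]
top [  0 182  22  16  92] [ 11.9 190.4] [ 0.664  1.377 -0.619] z [-0.658 -0.619 -0.531]
top [ 90 186   9  21  60] [ 95.5 197.1] [0.543 0.625 0.166] z [0.155 0.166 0.177]
top [374 191  28  28 450] [388.4 204.6] [ 0.539 -0.19   0.105] z [0.099 0.105 0.109]
   r
[... 980 characters left out ...]
 180.3] [ 0.505 -0.152  0.102] z [0.061 0.102 0.107]
   rect (0.4969966411590576, -0.1666746437549591) (0.05013127997517586, 0.01109394058585167) 63.92572784423828 33
side [237 176  23  11 144] [248.4 181.7] [0.774 0.011 0.119] z [0.105 0.119 0.132]
side [239 189  22  10 125] [250.2 194.2] [0.776 0.01  0.069] z [0.055 0.069 0.082]
side [241 200  22  11 119] [252.2 205.9] [0.775 0.011 0.018] z [0.003 0.018 0.03 ]
side [360 244  23  10 113] [370.5 249.6] [0.372 0.023 0.016] z [0.003 0.016 0.029]
360 190 [ 0.588 -0.114  0.049]
410 190 [ 0.59  -0.265  0.048]
270 195 [0.569 0.157 0.057]
300 190 [0.584 0.067 0.065]
245 180 [0.614 0.233 0.058]
260 174 [0.632 0.188 0.062]
288 164 [0.664 0.105 0.061]
```

View pics/c1.png

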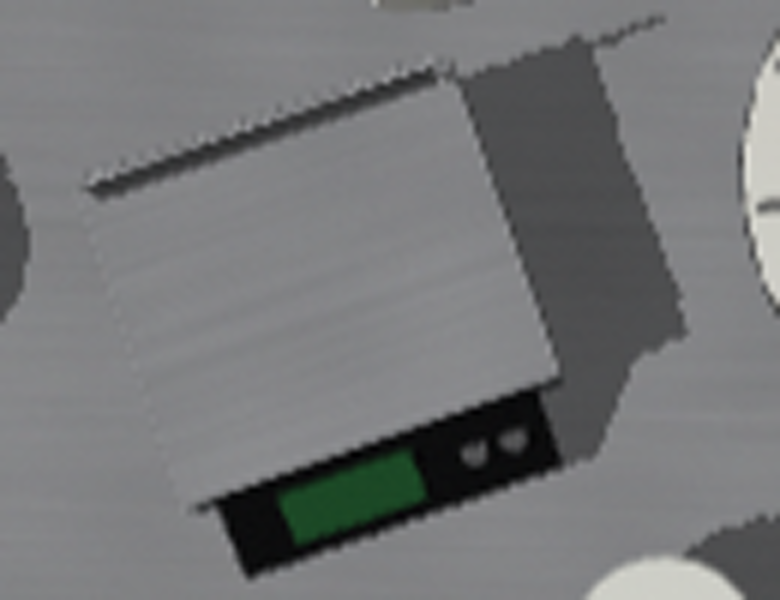

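View pics/c2.png

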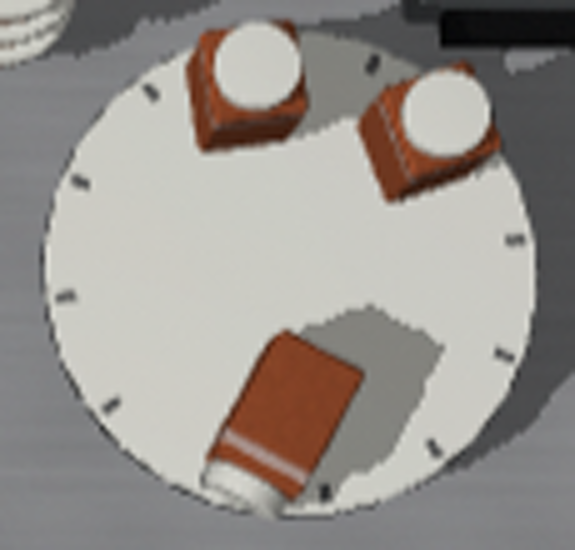

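The crops show the stop's dark inner face running from about (229,181) to (288,162), the pan's front edge from (248,235) to (308,213), and the fallen jar's brown face with its lid towards (374,221). Now the exact fits.

```bash
python3 - <<'E'
from h import *
for n in("top","side"):
    f=load(f"pics/{n}0.npz"); W=world(f); m=brown(f)
    near=(W[...,0]>.45)&(W[...,0]<.62)&(W[...,1]>-.26)&(W[...,1]<-.1)&(W[...,2]>.098)&(W[...,2]<.114)
    mm=cv2.morphologyEx((m&near).astype(np.uint8),cv2.MORPH_CLOSE,np.ones((5,5)))
    q=np.argwhere(mm)[:,::-1]; C=cast(f,q,.106)[:,:2].astype(np.float32)
    print(n,"jar",cv2.minAreaRect(C),C.mean(0))
f=load("pics/top0.npz"); g=cv2.cvtColor(f["image"],cv2.COLOR_RGB2GRAY).astype(float)
def fit(P):
    vx,vy,x,y=cv2.fitLine(P.astype(np.float32),cv2.DIST_HUBER,0,.001,.001).ravel()
    return np.degrees(np.arctan(vy/vx)) if abs(vx)>abs(vy) else -np.degrees(np.arctan(vx/vy)),(x,y)
up=[];lo=[];fr=[]
for u in range(232,286):
    v0=int(round(180.8+(u-230)*(162-180.8)/(288-230)));col=g[v0-6:v0+8,u];d=np.diff(col)
    i=np.argmin(d[:8]);j=i+np.argmax(d[i:i+6]);up.append((u,v0-6+i+.5));lo.append((u,v0-6+j+.5))
for u in range(254,304):
    v0=int(round(234.5+(u-248)*(213-234.5)/60));d=np.diff(g[v0-5:v0+6,u]);fr.append((u,v0-5+np.argmin(d)+.5))
L=[]
for nm,p,h in(("stop top",up,.104),("stop foot",lo,.060),("pan front",fr,.060)):
    C=cast(f,np.array(p),h)[:,:2];a,c=fit(C);L.append((a,c));print(nm,"yaw",a,"pt",c)
a=np.radians(np.mean([l[0] for l in L]));ex=np.array([np.cos(a),np.sin(a)]);ey=np.array([-ex[1],ex[0]])
print("yaw",np.degrees(a),"x-proj",[float(ex@np.array(l[1])) for l in L])
for nm,uv,h in(("stop L top",(215+88/6,150+187/6),.104),("stop R top",(215+438/6,150+70/6),.104),("pan FL",(215+190/6,150+508/6),.06),("pan FR",(215+560/6,150+380/6),.06),("pan BR",(215+460/6,150+85/6),.06)):
    P=cast(f,uv,h)[0,:2];print(nm,P,"x'",ex@P,"y'",ey@P)
E
```

```text
top jar ((0.5304412245750427, -0.18678395450115204), (0.054790198802948, 0.08365832269191742), 61.50870895385742) [ 0.5309426  -0.18733855]
side jar ((0.5269408226013184, -0.18172931671142578), (0.05657782778143883, 0.08624295890331268), 62.76315689086914) [ 0.52919114 -0.18230613]
stop top yaw 20.165085 pt (np.float32(0.6353567), np.float32(0.18751022))
stop foot yaw 20.209223 pt (np.float32(0.63370866), np.float32(0.19295052))
pan front yaw 20.151678 pt (np.float32(0.48621592), np.float32(0.12949577))
yaw 20.175327 x-proj [0.6610434055328369, 0.6613727807998657, 0.5010448098182678]
stop L top [0.60237462 0.27046576] x' 0.6586959104895418 y' 0.046114994597310555
stop R top [0.66196076 0.10203976] x' 0.6565368201964527 y' -0.13252756906670113
pan FL [0.44991401 0.22285793] x' 0.4991703825424645 y' 0.05401105629284056
pan FR [0.5150385  0.04140241] x' 0.4977160126982902 y' -0.13877168810457402
pan BR [0.66360484 0.0936584 ] x' 0.6551893380676127 y' -0.1409616941302254
```

```bash
cat >> h.py <<'E'
from scipy.spatial.transform import Rotation as Ro
H=.056; YP=np.radians(20.17); YG=np.radians(-28.0)
EX=np.array([np.cos(YP),np.sin(YP),0]); EY=np.array([-EX[1],EX[0],0]); Z=np.array([0,0,1.])
def tool(yaw,down,s):   # tool z dips `down` deg below level along yaw; jaw axis level
    d=np.radians(down); z=np.array([np.cos(yaw)*np.cos(d),np.sin(yaw)*np.cos(d),-np.sin(d)])
    y=s*np.array([-np.sin(yaw),np.cos(yaw),0]); return np.c_[np.cross(y,z),y,z]
def rpy(R): return Ro.from_matrix(R).as_euler("xyz").tolist()
def grasp(down,s):
    a=-np.array([np.cos(YG),np.sin(YG),0]); R=tool(YG,down,s)
    G=np.array([.530,-.1855,.078])+a*(H-.042); return G+.008*R[:,2],R,a
def place(down,s,gap,lift,pos_y=-.0427):  # jar gap from the stop, lift above pan
    R=tool(YP,90-down,-s); G=EX*(.661-.028-gap)+EY*pos_y+Z*(.060+H+lift); return G+.008*R[:,2],R
E
python3 - <<'E'
from plant import robot
from h import *
for down in(40,45,50,55,60):
  for s in(1,-1):
    p,R,a=grasp(down,s); q,Q=place(down,s,.03,.02)
    print(down,s,(Q@R.T@a).round(3))
    for nm,P,O in(("pre",p-.12*R[:,2],R),("grasp",p,R),("lift",p+.2*Z,R),("over",q+.18*Z,Q),("place",q,Q),("flush",q+.03*EX-.02*Z,Q)):
        j=robot.inverse_kinematics(P.tolist(),rpy(O)); print("  ",nm,None if j is None else np.round(j,2))
E
```

```text
40 1 [-0. -0.  1.]
   pre None
   grasp None
   lift [ 0.89 -0.07 -0.76  2.34  1.49  0.24 -0.19]
   over [ 0.79  0.06 -1.15  2.06  0.13  0.36 -1.66]
   place [-0.98  0.32  0.75  2.34  4.14  0.27  0.52]
   flush [ 0.15  0.4  -0.6   2.23  2.17  0.25  2.63]
40 -1 [-0. -0.  1.]
   pre None
   grasp None
   lift None
   over [ 0.54  0.03 -0.89  2.06  0.04  0.36  1.55]
   place [ 0.6   0.53 -1.16  2.26  1.83  0.47 -0.08]
   flush [ 0.56  0.64 -1.17  2.21  1.87  0.57 -0.06]
45 1 [-0. -0.  1.]
   pre None
   grasp None
   lift [ 0.7  -0.06 -0.57  2.29  0.95  0.27  0.36]
   over [ 0.94  0.04 -1.28  2.12  0.07  0.23 -1.6 ]
   place [ 0.33  0.38 -0.79  2.33  2.41  0.36  2.41]
   flush [ 0.16  0.42 -0.61  2.28  2.54  0.36  2.28]
45 -1 [-0. -0.  1.]
   pre None
   grasp None
   lift None
   over [ 0.34 -0.   -0.67  2.14 -0.07  0.22  1.65]
   place [ 0.6   0.54 -1.16  2.32  2.13  0.53 -0.35]
   flush [ 0.57  0.67 -1.17  2.27  2.12  0.61 -0.28]
50 1 [-0. -0.  1.]
   pre None
   grasp [ 0.51  0.37 -0.45  2.43  2.23  0.49 -0.93]
   lift [ 0.64 -0.05 -0.49  2.23  0.6   0.35  0.71]
   over None
   plac
[... 637 characters left out ...]
 2.18  0.26  2.23]
   lift [ 1.08 -0.02 -0.9   2.15  0.39  0.44 -2.19]
   over None
   place None
   flush [ 0.58  0.77 -1.18  2.36  2.5   0.82 -0.54]
60 1 [-0. -0.  1.]
   pre [ 0.7   0.03 -0.6   2.33  0.64  0.35  0.64]
   grasp [ 0.53  0.34 -0.43  2.32  1.57  0.3  -0.25]
   lift [ 0.65 -0.   -0.48  2.11  0.3   0.56  1.04]
   over [-1.02 -0.09  0.65  2.37  2.95  0.22  1.8 ]
   place None
   flush [ 0.58  0.85 -1.18  2.4   2.63  0.96  2.55]
60 -1 [-0. -0.  1.]
   pre [ 1.17  0.08 -1.07  2.32  0.75  0.38 -2.59]
   grasp None
   lift [ 0.78  0.   -0.61  2.1   0.3   0.56 -2.1 ]
   over [-1.02 -0.09  0.65  2.37  2.95  0.22 -1.35]
   place None
   flush [ 0.58  0.85 -1.18  2.4   2.63  0.96 -0.59]
```

```bash
cat >> h.py <<'E'
def place2(down,s,k,gap,lift,pos_y=-.0427):  # tool azimuth = stop yaw + k*90 deg
    R=tool(YP+k*np.pi/2,90-down,-s); G=EX*(.661-.028-gap)+EY*pos_y+Z*(.060+H+lift); return G+.008*R[:,2],R
E
python3 - <<'E'
from plant import robot
from h import *
def ik(P,O):
    j=robot.inverse_kinematics(list(P),rpy(O)); return None if j is None else np.round(j,2)
for down in range(50,86,5):
  for s in(1,-1):
    p,R,a=grasp(down,s); g=[ik(p+z*Z,R) for z in(0,.1,.2)]
    print("G",down,s,*[x if x is not None else "-" for x in g])
    for k in(1,2,3):
      gap=.0 if k==2 else .04
      q,Q=place2(down,s,k,gap,0); o=[ik(P,Q) for P in(q,q+.03*Z-.03*EX*(k==2),q+.12*Z-.03*EX*(k==2))]
      if all(x is not None for x in o): print("   P",k,(Q@R.T@a).round(1)[2],*o)
E
```

```text
G 50 1 [ 0.51  0.37 -0.45  2.43  2.23  0.49 -0.93] [ 0.52  0.12 -0.42  2.36  1.54  0.29 -0.25] [ 0.64 -0.05 -0.49  2.23  0.6   0.35  0.71]
   P 1 1.0 [ 0.58  0.85 -0.83  1.7  -0.3   1.05  0.42] [ 0.59  0.81 -0.85  1.69 -0.3   1.09  0.39] [ 0.65  0.73 -0.95  1.63 -0.31  1.21  0.28]
   P 3 1.0 [-0.01  1.01 -1.18  1.77  1.35  1.96  1.93] [-0.01  0.96 -1.18  1.76  1.32  1.95  1.97] [ 0.    0.8  -1.18  1.71  1.23  1.96  2.11]
G 50 -1 - - [ 1.59 -0.09 -1.35  2.2   0.31  0.29 -2.11]
   P 1 1.0 [ 0.08  0.68 -0.06  1.73 -0.81  1.26 -2.29] [ 0.07  0.64 -0.05  1.72 -0.8   1.3  -2.33] [ 0.06  0.53 -0.03  1.67 -0.79  1.42 -2.44]
   P 3 1.0 [-0.24  0.77 -0.73  1.79  1.13  1.61 -1.11] [-0.18  0.76 -0.83  1.77  1.15  1.69 -1.09] [-0.08  0.71 -1.01  1.71  1.15  1.84 -0.99]
G 55 1 [ 0.34  0.32 -0.23  2.39  2.07  0.3  -0.79] [ 0.61  0.13 -0.5   2.29  1.07  0.3   0.25] [ 0.64 -0.03 -0.48  2.17  0.41  0.45  0.92]
   P 1 1.0 [ 0.61  0.9  -0.85  1.69 -0.33  1.08  0.45] [ 0.63  0.87 -0.88  1.68 -0.33  1.11  0.42] [ 0.68  0.78 -0.97  1.62 -0.35  1.22  0.31]
   P 3 1.0 [-0.12  0.94 -1.    1.77  1.3   1.89  1.
[... 4797 characters left out ...]
[ 0.65  1.17 -0.83  1.6  -0.59  1.31  0.69] [ 0.66  1.13 -0.85  1.61 -0.61  1.33  0.66] [ 0.68  1.   -0.88  1.62 -0.69  1.39  0.59]
   P 3 1.0 [-0.56  0.99 -0.43  1.73  1.26  1.98  1.87] [-0.69  0.91 -0.24  1.74  1.18  1.87  1.95] [-0.69  0.77 -0.24  1.75  1.18  1.91  2.08]
G 85 -1 [ 0.26  0.39 -0.03  2.03  0.05  0.63 -1.86] [ 0.33  0.26 -0.1   1.94  0.06  0.86 -1.87] [ 0.38  0.17 -0.15  1.81  0.05  1.08 -1.86]
   P 1 1.0 [ 0.3   0.99 -0.24  1.63 -0.98  1.6  -2.13] [ 0.3   0.95 -0.24  1.64 -1.    1.62 -2.16] [ 0.3   0.81 -0.24  1.64 -1.04  1.69 -2.26]
   P 3 1.0 [-0.56  0.99 -0.43  1.73  1.26  1.98 -1.27] [-0.69  0.91 -0.24  1.74  1.18  1.87 -1.19] [-0.69  0.77 -0.24  1.75  1.18  1.91 -1.07]
```

```bash
python3 - <<'E'
from plant import robot
from h import *
p,R,a=grasp(60,1); o=rpy(R)
s=robot.sense(); robot.move_straight([.36,-.45,.36],vel=.25)
robot.goto((p+.2*Z).tolist(),o); robot.grip(1.0)
print(robot.sense()["t"])
robot.move_straight((p+.04*Z).tolist(),vel=.15)
print(robot.move_straight(p.tolist(),vel=.05,contact_N=5))
s=robot.sense();print(s["t"],np.array(s["tcp_pos"])-p,s["wrist_force"],np.round(s["joint_pos"],2))
f=robot.grab_frame("top");cv2.imwrite("pics/g1.png",np.hstack([cv2.resize(x["image"][y:y+110,u:u+110],None,fx=3.6,fy=3.6,interpolation=cv2.INTER_CUBIC) for x,y,u in((f,145,330),(robot.grab_frame("side"),120,280))])[:,:,::-1])
E
```

```text
2.6
False
4.8583 [ 0.00026599 -0.00013242  0.00040827] [-0.59999026  0.26241465 -0.96511399] [ 0.35  0.31 -0.22  2.33  1.58  0.23 -0.28]
```

View pics/g1.png

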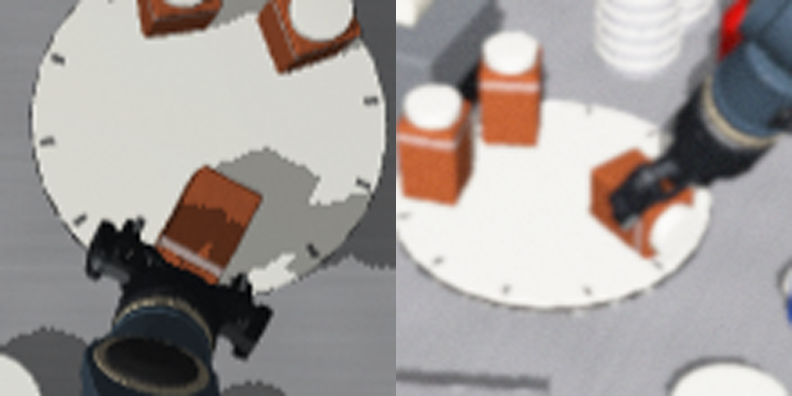

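The fingers straddle the jar at crop pixels (110,245) and (250,320), and the jar's axis passes midway between them at about (179,283). The grasp is centred, so I'll close softly, firm up and lift.

```bash
python3 - <<'E'
from plant import robot
from h import *
p,R,a=grasp(60,1)
robot.grip(.72,20); robot.grip(.0,20); s=robot.sense();print(s["t"],s["opening"],s["gripper_force"],s["wrist_force"])
robot.grip(.0,50); s=robot.sense();print(s["t"],s["opening"],s["gripper_force"],s["wrist_force"])
robot.move_straight((p+.03*Z).tolist(),vel=.03); s=robot.sense();print(s["t"],s["wrist_force"])
robot.move_straight((p+.2*Z).tolist(),vel=.12)
q,Q=place2(60,1,1,.045,.10,-.03); j=robot.inverse_kinematics(q.tolist(),rpy(Q)); print(np.round(robot.sense()["joint_pos"],2),np.round(j,2))
f=robot.grab_frame("top");W=world(f);m=brown(f)
k,l,st,ce=cv2.connectedComponentsWithStats(m.astype(np.uint8))
for i in range(1,k):
    if st[i,4]>150 and 360<ce[i][0]<430: print(st[i],ce[i].round(1))
E
```

```text
5.5417 0.6509714991193645 20.486320853233337 [-2.3014255   1.35178803  4.72205917]
5.7583 0.6425326232328238 50.75580954551697 [-4.78944399  1.17579724  8.08858952]
6.9083 [ 0.35615685 -0.00707274 -3.47778243]
[ 0.69 -0.   -0.52  2.1   0.3   0.56  1.04] [ 0.51  0.71 -0.67  1.67 -0.61  1.28  0.56]
[369 131  23  23 231] [377.6 145.5]
[403 142  28  24 241] [412.7 155.2]
[385 180  31  33 611] [399.9 195.4]
```

```bash
python3 - <<'E'
from plant import robot
from h import *
q,Q=place2(60,1,1,.045,.10,-.03)
robot.goto(q.tolist(),rpy(Q))
robot.sleep(.3)
f=robot.grab_frame("top");g=robot.grab_frame("side");np.savez("pics/t2.npz",**f);np.savez("pics/s2.npz",**g)
k,l,st,ce=cv2.connectedComponentsWithStats(brown(f).astype(np.uint8))
for i in range(1,k):
    if st[i,4]>150 and 360<ce[i][0]<430: print(st[i],ce[i].round(1))
s=robot.sense();print(s["t"],np.array(s["tcp_pos"])-q,s["wrist_force"],s["opening"])
cv2.imwrite("pics/p1.png",np.hstack([cv2.resize(x["image"][y:y+160,u:u+160],None,fx=2.5,fy=2.5,interpolation=cv2.INTER_CUBIC) for x,y,u in((f,110,220),(g,140,220))])[:,:,::-1])
E
```

```text
[403 142  28  24 229] [412.9 155.6]
10.1917 [-1.97735202e-05 -2.04434829e-04  2.57356362e-04] [-0.37294874 -0.47232906 -2.77842533] 0.6386183896401744
```

View pics/p1.png

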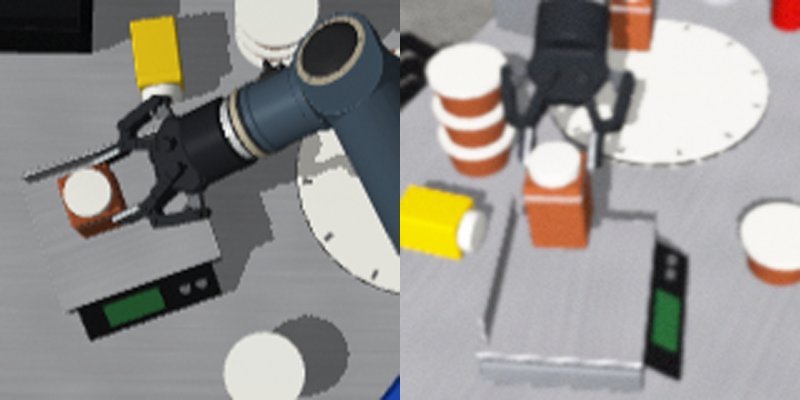

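The jar hangs upright over the pan with its lid at crop (90,192), clear of the stop, and the jars on the turntable haven't moved. Next I'll lower it, release it and retract.

```bash
python3 - <<'E'
from plant import robot
from h import *
f=load("pics/t2.npz"); P=cast(f,(256,186.8),.258)[0]; print("lid x',y'",EX@P,EY@P,"expect .588 -.03")
q,Q=place2(60,1,1,.045,0,-.03)
robot.move_straight((q+.015*Z).tolist(),vel=.08)
print(robot.move_straight((q-.006*Z).tolist(),vel=.015,contact_N=2.5)); robot.sleep(.3)
s=robot.sense();print(s["t"],np.array(s["tcp_pos"])-q,s["wrist_force"])
robot.grip(.78); robot.sleep(.2)
robot.grip(1.0); s=robot.sense();print(s["t"],s["opening"],s["wrist_force"])
now=np.array(s["tcp_pos"])
robot.move_straight((now-.09*Q[:,2]).tolist(),vel=.08)
robot.move_straight((now-.09*Q[:,2]+.15*Z).tolist(),vel=.2)
g=robot.grab_frame("side");f=robot.grab_frame("top");np.savez("pics/t3.npz",**f)
print(robot.sense()["t"])
cv2.imwrite("pics/p2.png",np.hstack([cv2.resize(x["image"][y:y+160,u:u+160],None,fx=2.5,fy=2.5,interpolation=cv2.INTER_CUBIC) for x,y,u in((f,110,220),(g,140,220))])[:,:,::-1])
for t in(60,65,70,75):
  R=tool(YP,t,1)
  for sg in(1,-1):
    R=tool(YP,t,sg)
    for x in(.50,.56,.60):
      T=EX*x-EY*.03+Z*.092; j=robot.inverse_kinematics((T-.011*R[:,2]).tolist(),rpy(R)); k=robot.inverse_kinematics((T+.15*Z).tolist(),rpy(R)); print(t,sg,x,None if j is None else np.round(j,2),None if k is None else np.round(k,2))
E
```

```text
lid x',y' 0.588214584201224 -0.0320262783352937 expect .588 -.03
True
12.6083 [ 9.16631115e-05 -5.52649066e-04  3.65445926e-04] [2.29365588 0.72758146 1.69682326]
13.4167 0.9991046102578287 [ 0.30065511 -0.98179592 -0.39353804]
15.6917
60 1 0.5 [ 0.51  0.29 -1.    2.4   1.43  0.27  0.18] [ 0.61 -0.08 -0.91  2.22 -0.18  0.45  1.74]
60 1 0.56 [ 0.32  0.35 -0.81  2.28  1.31  0.28  0.31] [ 0.5   0.08 -0.91  2.12  0.19  0.46  1.38]
60 1 0.6 [ 0.15  0.36 -0.63  2.21  1.16  0.25  0.45] [ 0.39  0.17 -0.84  2.04  0.34  0.48  1.25]
60 -1 0.5 None [ 0.92 -0.11 -1.17  2.22 -0.31  0.46 -1.26]
60 -1 0.56 None [ 0.85  0.19 -1.33  2.11  0.46  0.5  -1.99]
60 -1 0.6 None [ 0.52  0.2  -0.99  2.04  0.43  0.5  -1.96]
65 1 0.5 [ 0.11  0.2  -0.55  2.35  0.62  0.22  0.94] [ 0.61 -0.03 -0.94  2.16 -0.06  0.56  1.62]
65 1 0.56 [ 0.03  0.29 -0.48  2.23  0.62  0.26  0.96] [ 0.48  0.12 -0.91  2.05  0.22  0.59  1.36]
65 1 0.6 [ 0.01  0.34 -0.47  2.15  0.62  0.3   0.97] [ 0.38  0.2  -0.85  1.98  0.33  0.61  1.27]
65 -1 0.5 [-1.26  0.25  1.02  2.41 -1.01  0.28 -0.58] [ 0.78 -0.03 -1.11  2.15 -0.07  0.56 -1.5 ]
65 -
[... 666 characters left out ...]
16  0.7  -1.73]
70 -1 0.6 [-0.79  0.35  0.5   2.12 -0.46  0.39 -1.16] [ 0.04  0.18 -0.47  1.93  0.16  0.71 -1.73]
75 1 0.5 [ 0.26  0.29 -0.73  2.21  0.45  0.49  1.12] [ 0.54  0.09 -0.95  2.04  0.11  0.8   1.45]
75 1 0.56 [ 0.18  0.37 -0.67  2.09  0.49  0.54  1.1 ] [ 0.41  0.22 -0.9   1.92  0.27  0.83  1.31]
75 1 0.6 [ 0.14  0.43 -0.65  2.    0.51  0.58  1.09] [ 0.34  0.29 -0.86  1.84  0.33  0.86  1.26]
75 -1 0.5 [-0.29  0.21 -0.11  2.24  0.08  0.43 -1.67] [ 0.43  0.07 -0.83  2.04  0.09  0.79 -1.67]
75 -1 0.56 [-0.51  0.29  0.15  2.13 -0.09  0.47 -1.51] [ 0.15  0.17 -0.59  1.93  0.15  0.81 -1.73]
75 -1 0.6 [-0.58  0.35  0.25  2.04 -0.18  0.5  -1.43] [-0.01  0.22 -0.43  1.86  0.14  0.83 -1.72]
```

View pics/p2.png

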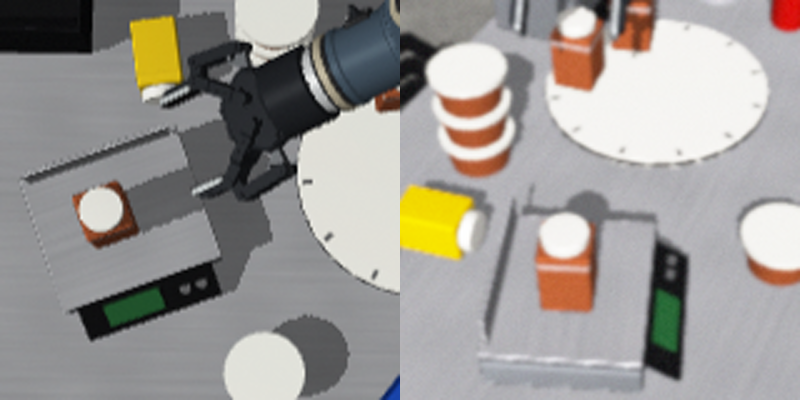

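The jar stands upright on the pan, with its lid at crop (100,208) and a gap of about 45 mm to the stop. The fingers are clear. I'll now push it square to the stop with two part-open fingertips, low on its near face.

```bash
python3 - <<'E'
from plant import robot
from h import *
R=tool(YP,70,1); o=rpy(R)
T=lambda x,z:(EX*x-EY*.031+Z*z-.011*R[:,2]).tolist()
robot.goto(T(.49,.30),o); robot.grip(.45)
robot.move_straight(T(.49,.081),vel=.12)
robot.move_straight(T(.53,.081),vel=.06)
s=robot.sense();print(s["t"],s["wrist_force"],s["opening"])
c=robot.move_straight(T(.606,.081),vel=.025,contact_N=6)
s=robot.sense();d=np.array(s["tcp_pos"])+.011*R[:,2];print(c,s["t"],"tip x'",EX@d,EY@d,d[2],np.round(s["wrist_force"],2),EX@s["wrist_force"])
f=robot.grab_frame("top");g=robot.grab_frame("side")
cv2.imwrite("pics/p3.png",np.hstack([cv2.resize(x["image"][y:y+130,u:u+130],None,fx=3,fy=3,interpolation=cv2.INTER_CUBIC) for x,y,u in((f,130,220),(g,190,230))])[:,:,::-1])
E
```

```text
20.15 [ 0.05675395 -1.22667256  0.56840513] 0.45192266535554765
False 23.3417 tip x' 0.6059604765163247 -0.031013229719205365 0.0809958263368054 [-2.69 -1.25  1.48] -2.955506688664693
```

View pics/p3.png

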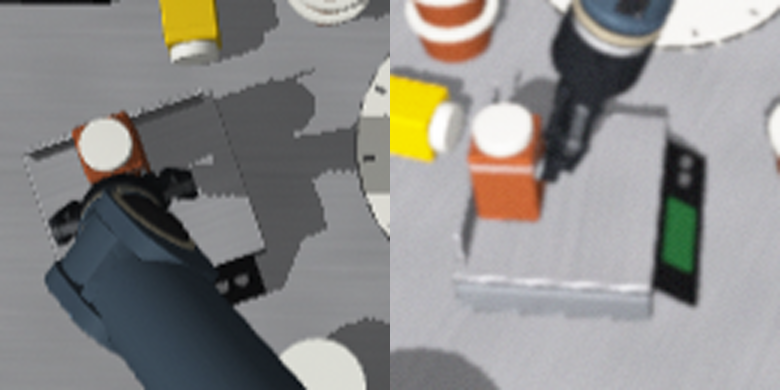

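The jar is close to the stop, with its lid at about (105,143) in the left crop. The push force is still only 3 N, so I'll carry on until firm contact.

```bash
python3 - <<'E'
from plant import robot
from h import *
R=tool(YP,70,1); T=lambda x,z:(EX*x-EY*.031+Z*z-.011*R[:,2]).tolist()
for x in np.arange(.608,.626,.002):
    c=robot.move_straight(T(x,.081),vel=.02,contact_N=6); s=robot.sense()
    print(round(x,3),c,round(s["t"],1),EX@(np.array(s["tcp_pos"])+.011*R[:,2]),np.round(s["wrist_force"],2),EX@s["wrist_force"])
    if c or EX@s["wrist_force"]<-9: break
E
```

```text
0.608 False 23.7 0.6065400839953763 [-7.29 -3.29  3.08] -7.975467892064495
0.61 False 23.9 0.6065713270212614 [-11.66  -3.54   5.29] -12.168260278255863
```

The tip is blocked at x'=0.6066 with 12 N, so the jar is against the stop. I'll back off and check.

```bash
python3 - <<'E'
from plant import robot
from h import *
R=tool(YP,70,1); T=lambda x,z:(EX*x-EY*.031+Z*z-.011*R[:,2]).tolist()
robot.move_straight(T(.59,.081),vel=.03); robot.move_straight(T(.50,.10),vel=.08); robot.move_straight(T(.49,.32),vel=.2)
robot.goto([.36,-.40,.36],rpy(tool(0,90,1)))
f=robot.grab_frame("top");g=robot.grab_frame("side");np.savez("pics/t4.npz",**f);np.savez("pics/s4.npz",**g);s=robot.sense();print(s["t"],s["wrist_force"])
cv2.imwrite("pics/p4.png",np.hstack([cv2.resize(x["image"][y:y+b,u:u+b],(400,400),interpolation=cv2.INTER_CUBIC) for x,y,u,b in((f,130,225,80),(g,190,230,110))])[:,:,::-1])
for n,x in(("top",f),("side",g)):
    k,l,st,ce=cv2.connectedComponentsWithStats(brown(x).astype(np.uint8)); W=world(x)
    for i in range(1,k):
        P=np.median(W[l==i],0)
        if st[i,4]>40 and .4<P[0]<.8 and -.3<P[1]<.3: print(n,st[i],ce[i].round(1),P.round(3))
    if n=="side":   # jar's top edge corners / side-face edges
        m=((W@EX>.59)&(W@EX<.67)&(abs(W@EY+.031)<.05)&(W[...,2]>.085)&(W[...,2]<.135)&brown(x))
        P=W[m]; print("side face x'",np.percentile(P@EX,[1,50,99]).round(4),"y'",np.percentile(P@EY,[1,50,99]).round(4))
        # visible +y' face: fit y' against x'
        print("yaw err deg",np.degrees(np.arctan(np.polyfit(P@EX,P@EY,1)[0])))
W=world(f);h=cv2.cvtColor(f["image"],cv2.COLOR_RGB2HSV)
m=(W[...,2]>.150)&(W[...,2]<.165)&(abs(W@EX-.63)<.05)&(abs(W@EY+.031)<.05)&(h[...,1]<60)
q=np.argwhere(m)[:,::-1].astype(np.float32);(c,r)=cv2.minEnclosingCircle(q);P=cast(f,c,.157)[0];print("lid",P,r,EX@P,EY@P,np.median(W[m],0))
E
```

```text
29.3667 [-0.32513766  0.90426093 -0.14758156]
top [369 130  23  24 234] [377.6 145.3] [ 0.704 -0.152  0.122]
top [403 142  28  24 238] [412.7 155.2] [ 0.679 -0.255  0.119]
top [247 168  23  26 175] [260.2 184.6] [0.583 0.174 0.139]
side [303 137  18   6  59] [311.7 140.3] [ 0.685 -0.255  0.131]
side [303 144  18  16 236] [312.1 151.6] [ 0.686 -0.252  0.088]
side [280 147  22  29 358] [290.9 163.6] [ 0.713 -0.146  0.095]
side [237 176  23  11 143] [248.4 181.8] [0.775 0.011 0.119]
side [239 189  22  10 123] [250.3 194.2] [0.775 0.011 0.068]
side [241 201  22  10 118] [252.1 206. ] [0.776 0.01  0.017]
side [256 228  25  36 476] [269.3 250.8] [0.589 0.213 0.106]
side face x' [0.6024 0.6243 0.6571] y' [-0.037  -0.0035 -0.0004]
yaw err deg 11.769345032295993
lid [0.60318895 0.19040679 0.157     ] 8.800978660583496 0.6318511504524342 -0.029253778916126766 [0.60328358 0.18971196 0.15672751]
```

View pics/p4.png

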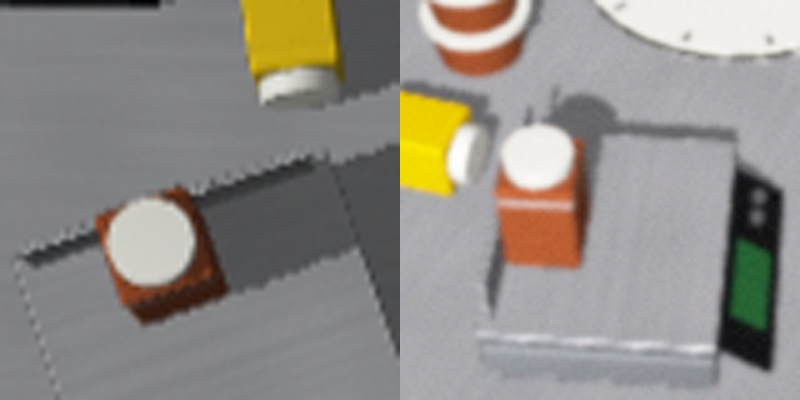

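Lid centre is at x'=0.632 against 0.633 for flush. The 11.8° yaw fit mixed two faces, so I'll refit on the single visible face.

```bash
python3 - <<'E'
from h import *
def line(A,B):
    p=np.polyfit(A,B,1)
    for _ in range(8):
        r=B-np.polyval(p,A);k=abs(r)<max(.002,1.5*np.median(abs(r)));p=np.polyfit(A[k],B[k],1)
    return np.degrees(np.arctan(p[0])),k.sum()
g=load("pics/s4.npz");W=world(g)
m=(W@EX>.60)&(W@EX<.66)&(W@EY>-.012)&(W@EY<.01)&(W[...,2]>.07)&(W[...,2]<.135)&brown(g)
P=W[m];print("side +y' face",line(P@EX,P@EY),np.median(P@EY))
b=np.argwhere(m);  # lower boundary of that face in the image, cast to pan height
lo=[(u,b[b[:,1]==u][:,0].max()+.5) for u in np.unique(b[:,1])][2:-2]
C=cast(g,np.array(lo),.059);print("foot edge",line(C@EX,C@EY),np.median(C@EY))
f=load("pics/t4.npz");W=world(f)
m=brown(f)&(abs(W@EX-.62)<.05)&(abs(W@EY+.03)<.05); b=np.argwhere(m)
lo=[(u,b[b[:,1]==u][:,0].max()+.5) for u in range(254,269)]
C=cast(f,np.array(lo),.059);print("near foot edge dx'/dy' deg",line(C@EY,C@EX),np.median(C@EX),"flush .605")
E
```

```text
side +y' face (np.float64(0.49586988464123555), np.int64(252)) -0.003333662101803748
foot edge (np.float64(-2.4604171774368027), np.int64(16)) -0.012421584464280619
near foot edge dx'/dy' deg (np.float64(-1.3912568659378406), np.int64(15)) 0.6081852259976326 flush .605
```

```bash
python3 -c "
from plant import robot
print(robot.close_job(), robot.sense()['t'])"
```

```text
the job is handed in; nothing more can be done
the job is handed in; nothing more can be done
```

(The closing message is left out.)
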